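# Dispense a pipe nipple with the lever and ease the lid shut

### The job

Press the lever of the fittings dispenser down with the fingertips until its lid lifts and the pipe nipple waiting inside rolls out into the tray, then let the lever come up slowly under the fingers so that the lid eases shut without slamming, and move clear. Work only the lever: do not handle the lid or the nipple, pick nothing up, and leave the other fittings where they stand.

Things in the scene. Friction and masses are not known exactly. Their poses are not given: they have to be found in the camera images.
- dispenser: Grey sheet-steel gravity dispenser fixed to the bench, 110 mm wide (its x), 232 mm long (y), 135 mm high. Origin: on the bench under the middle of the lid shaft, z up. Housing y -0.06..+0.075 m, open on top, with a chute falling 25 degrees to -y; then the catch tray, y -0.06..-0.154, walls 45 mm high, 104 mm wide inside. The lever stands on its -x side (the robot's), 90 mm off its middle.
- lid (a joint): Angle (rad) of the shaft carrying lid and lever as one rigid piece: 0 lid shut, 0.75 stop, lid fully up; grows as the lever is pressed down. The nipple gets out at about 0.3. A spring pulls it shut (2 to 3 N at the pad); let go from open it slams. Closing below 1 rad/s is gentle, over 1.8 rad/s at any moment is slamming; letting go of the last 0.05 rad is harmless.
- shaft_end (a point): Point on the shaft's axis at the lever's root, 130 mm above the bench. The axis is level and runs along the dispenser's x; the lever swings about it in a vertical plane. The lever is a round steel bar, 10 mm thick.
- lever_pad (a point): Centre of the top face of the lever's black rubber pad, the place to press: 34 mm wide (along the shaft), 40 mm along the lever, 110 mm from the shaft on the dispenser's +y side. Lid shut: the lever rises 20 degrees towards the pad (pad top 174 mm above the bench); at the stop it dips 23 degrees (pad top 94 mm). The housing wall is 38 mm behind the lever's line.
- nipple: The pipe nipple: dark steel pipe with threaded ends, 95 mm long, 34 mm thick, lying along the dispenser's x behind the lid; rolls down the chute on its own when the lid is up. Origin at its centre.
- nipple_mid (a point): Centre of the pipe nipple (34 mm thick). In the tray it comes to rest near y -0.137 m in the dispenser's frame, 25 to 30 mm above the bench.
- tray (a point): Middle of the catch tray's floor, about 14 mm above the bench.
- coupling: Grey galvanised coupling standing on end, 44x44x41 mm, origin at the centre of its underside; loose, a bystander
- reducer: Dark iron bell reducer, 54x54x38 mm, origin at the centre of its underside; loose, a bystander
- bushing: Rusty hex bushing, 48x55x32 mm, origin at the centre of its underside; loose, a bystander
- union: Rusty union joint, 47x54x47 mm, origin at the centre of its underside; loose, a bystander
- tee: Dark iron tee, 66x61x49 mm, origin at the centre of its underside; loose, a bystander
- cap: Dark domed pipe cap, 73x73x38 mm, origin at the centre of its underside; loose, a bystander
- octagon: Grey octagonal junction box, 65x65x38 mm, origin at the centre of its underside; loose, a bystander
- lid_edge (a point): Middle of the lid's free lower edge. The lid is a flat steel flap, 112 by 85 by 4 mm, hung from the shaft on the dispenser's -y side, sloping 50 degrees down when shut; not to be touched.
There are look-alikes about, which are no part of the job. What is shaped like the nipple but orange or yellow is not meant.

How it is judged:
By the outcome, as a careful person would: the job done as asked, in the order asked, and still so for the second after the job is handed in, with the robot touching nothing.
It also fails if it takes over 48 s, if anything falls off the work surface, if the arm or the gripper's body presses on something with over 40 N, if the wrist force passes 120 N, or if a joint passes its speed limit or range.

### The arm

A 6-joint arm with a two-finger parallel gripper is mounted at the origin on a cart in front of the work surface, level with it; the furniture and walls round the work are solid. World frame = base frame: x ahead of the robot, y to its left, z up, the work surface at z = 0. Lengths are in mm, angles in rad, forces in N, time in s.
With the tool pointing down it reaches from about 275 to 750 mm from the base axis. Payload 10.2 kg.
Tool frame: the origin (TCP) lies where the fingers leave the gripper's body, on its centre line; the fingertips stand 64 mm ahead of it and the grasp point (between the pads) lies 45 mm ahead of it; z points along the fingers, y is the line along which they close (so a half turn about z gives the same grasp; the last joint's range is limited). The gripper opens to 88 mm and grips with 3 to 60 N. Pads are 18 mm wide; open, the fingers measure 123 mm over their backs; the gripper's body (75 mm by 187 mm) begins 45 mm behind the grasp point.
Start: joints at [0.879, 0.313, 1.498, -0, 1.331, -0.223], TCP at [237.217, 468.359, 302.72] pointing down, gripper open.
Joint ranges: [-2.94, 2.94], [-0.97, 2.17], [0.19, 2.56], [-1.23, 4.37], [0.02, 3.11], [-2.88, 2.88]. Speed limits (rad/s): [2.39, 2.39, 3.01, 3.14, 3.14, 3.14].

### API

Orientations are given as a unit quaternion [w, x, y, z].
In Python, from bench import r, imaging gives the robot as it stands.
- The arm moves only by the tool step_arm, never from a script. Its argument "series" is a list of rows, each an object of numbers: "x", "y", "z": the shift along the tool's x, y, z as a fraction of full scale; "ax", "ay", "az": the turn, a rotation vector about the tool's x, y, z as a fraction of full scale; "grip": the gripper command: -1 is fully open, 1 is shut, values between are in proportion. In form: [{"x": .., "y": .., "z": .., "ax": .., "ay": .., "az": .., "grip": ..}, ...]. A call has 1 to 10 rows; each row is the pose to reach, as a shift and turn from the pose commanded when the call began, along the tool's axes at that moment; what a row does not reach only later rows make up. Full scale, the value 1, is 0.8 m for a shift and 45 degrees for a turn. A row lasts 1/8 s, in which the tool goes at most 62.5 mm and 10.7 degrees, less where a joint would pass 70% of its speed; a pose out of reach is approached as far as the arm can. A call with a number of a shift or a turn outside -1 to 1 is refused whole. A call with a gripper value outside its range is refused whole. The fingers move at their own pace and stop on an object; "force" is the grip in N (left out, the last holds). Time passes only in rows, so rows that repeat a pose let the fingers close. It gives the time, the measured TCP pose, the force, the opening and the grip force at its end, in the units of the state.
- r.read_state(): the state, without advancing time (a new reading comes with each control period).
- imaging.get_image(name): name is "scene" or "top"; returns a dict with "frame" (384x512x3 uint8, red, green, blue), "fx", "fy", "cx", "cy" (pixels), "camera_from_world" (4x4, takes a point from world to camera coordinates). Camera axes: x right, y down, z forward; pixel columns grow to the right and rows downward; lengths in mm; the calibration is good to about 2 mm. A picture is of the moment at which its call begins. There is no depth.
- r.finish_job(): hands the job in; it is judged then, once.
The state is a dict: "clock": time; "joints": joint angles; "joint_velocities": joint speeds; "joint_torque": joint torques, N m; "position": TCP position; "orientation": TCP orientation; "contact_force": force on the tool from outside, world axes, zero at the start; "torque": the same for the moment, N m; "gripper_width": finger opening in mm; "grasp_force": force on a finger pad.
Only numpy, scipy, OpenCV 4.12 (cv2) and the standard library are available. Lean on these libraries where they do the work, as an engineer would, in place of code of your own. Each camera call takes 0.05 s, during which the arm holds its last target. There are 200 camera calls.

## Working session

There is one attempt and no reset: what is moved stays moved. The work goes in short steps, Python scripts to look and compute and a tool call to move; the robot and the scene stay as the last step left them, time stands still between calls to the robot, and variables do not carry over. Pictures are saved under pics/ and viewed, at most 10 in all, crops included, and the job is handed in when it is done.

Besides the shell and the picture viewer there is one more tool, called in YAML: its name, and indented under it one key for each argument. step_arm: Moves the arm, as the interface text tells. Shift numbers are shares of 0.8 m and turn numbers shares of 45 degrees, none past 1 either way. Its arguments: {"type":"object","properties":{"series":{"type":"array"},"force":{"type":"number"}},"required":["series"]}

```bash
mkdir -p pics; python3 - <<'E'
from bench import r, imaging
import cv2, numpy as np, pickle
d={}
for n in("scene","top"):
    i=imaging.get_image(n); d[n]=i; cv2.imwrite(f"pics/{n}0.png",i["frame"][:,:,::-1])
    print(n,i["fx"],i["fy"],i["cx"],i["cy"],np.round(i["camera_from_world"],3).tolist())
pickle.dump(d,open("d0.pkl","wb"))
print(r.read_state())
E
```

```text
scene 460.81489501885045 460.81489501885045 257.6663042224119 189.96874961538364 [[-0.776, -0.631, 0.003, 483.749], [-0.502, 0.614, -0.609, 204.681], [0.382, -0.474, -0.794, 1407.412], [0.0, 0.0, 0.0, 1.0]]
top 395.713566465809 395.713566465809 260.4777173161869 186.81721556369405 [[-0.01, -1.0, -0.013, 184.859], [-0.986, 0.012, -0.168, 524.051], [0.168, 0.011, -0.986, 1459.479], [0.0, 0.0, 0.0, 1.0]]
{'clock': 0.1, 'joints': array([ 8.78610906e-01,  3.13359320e-01,  1.49833649e+00,  9.76216603e-06,
        1.33100799e+00, -2.23410649e-01]), 'joint_velocities': array([-0.00177464, -0.00129226, -0.00324177,  0.00068392,  0.00220743,
       -0.00119985]), 'joint_torque': array([ 4.08497028e-03, -4.02812004e+01, -2.52647513e+01,  6.96777343e-02,
        3.41584277e-02, -5.61219440e-05]), 'position': array([237.11049425, 468.24205432, 302.24529858]), 'orientation': array([-2.49801546e-04,  2.32248260e-01,  9.72656382e-01, -4.96269446e-04]), 'contact_force': array([ 0.60559495, -0.38031134, -0.56056961]), 'torque': array([-0.01717132,  0.00948511, -0.00991067]), 'grasp_force': 0.0, 'gripper_width': 88.06863913436854}
```

View pics/scene0.png

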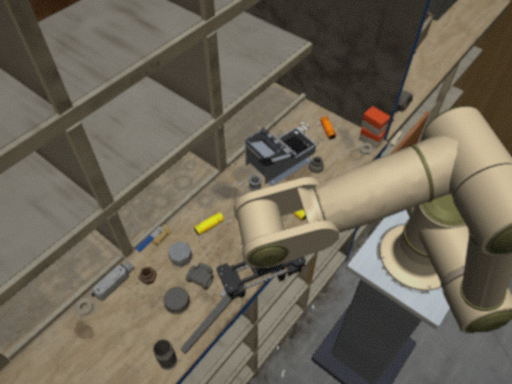

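View pics/top0.png

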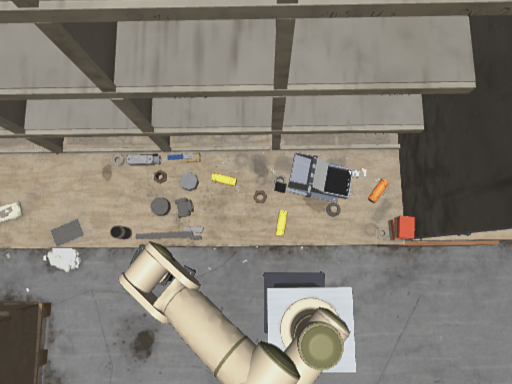

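The scene view shows the dispenser near (280,150), and the top view shows it near (320,177), with the lever pad perhaps at (280,185). I'll zoom in on both.

```bash
python3 - <<'E'
import cv2, numpy as np, pickle
d=pickle.load(open("d0.pkl","rb"))
t=d["top"]["frame"][140:220,250:390,::-1]; s=d["scene"]["frame"][110:200,225:345,::-1]
cv2.imwrite("pics/crop.png",np.hstack([cv2.resize(t,None,fx=2.86,fy=2.86*1,interpolation=2)[:228,:400],cv2.resize(s,(304,228),interpolation=2)]))
cv2.imwrite("pics/ct.png",cv2.resize(t,(784,448),interpolation=cv2.INTER_CUBIC))
cv2.imwrite("pics/cs.png",cv2.resize(s,(792,594),interpolation=cv2.INTER_CUBIC))
E
```

```text
(no output)
```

View pics/ct.png

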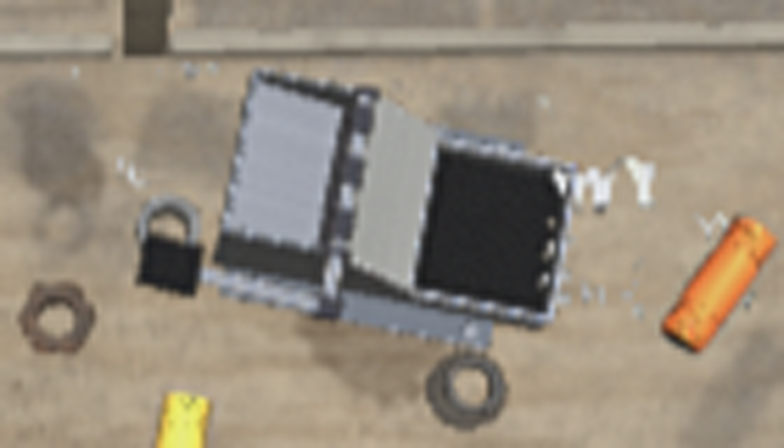

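View pics/cs.png

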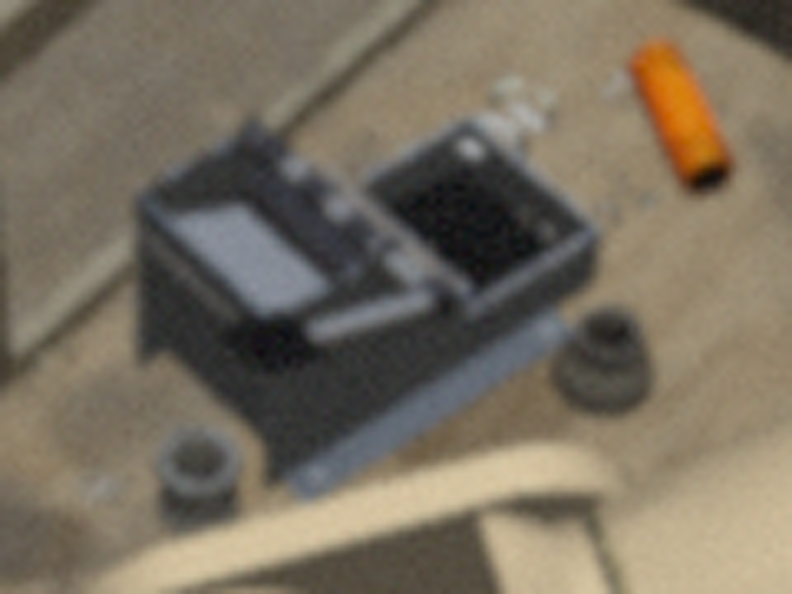

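```bash
cat > h.py <<'E'
import numpy as np, pickle
def P(i): return np.array([[i["fx"],0,i["cx"]],[0,i["fy"],i["cy"]],[0,0,1]])@np.array(i["camera_from_world"])[:3]
def plane(i,uv,z):
    M=P(i); H=np.c_[M[:,0],M[:,1],M[:,2]*z+M[:,3]]; p=np.linalg.solve(H,[*uv,1]); return p[:2]/p[2]
E
python3 - <<'E'
import cv2, pickle, numpy as np
from h import *
d=pickle.load(open("d0.pkl","rb")); t,s=d["top"],d["scene"]
T=lambda a:((np.array(a)+.5)/5.6-.5+[250,140]); S=lambda a:((np.array(a)+.5)/6.6-.5+[225,110])
# dark pad centroid in top
g=t["frame"].max(2)[178:196,272:290]; m=cv2.connectedComponentsWithStats((g<60).astype(np.uint8)); print(m[2],m[3]+[272,178])
for n,a,b in [("pad",(170,266),(272,345)),("shaft",(333,300),(440,298))]:
    X=cv2.triangulatePoints(P(t),P(s),T(a).reshape(2,1),S(b).reshape(2,1)); print(n,(X[:3]/X[3]).ravel())
print("pad@174",plane(t,T((170,266)),172),plane(s,S((272,345)),172))
def yaw(a,b,z,f,i,name):
    p,q=plane(i,f(a),z),plane(i,f(b),z); v=p-q; print(name,p,q,np.hypot(*v),np.degrees(np.arctan2(v[0],v[1])))
yaw((435,130),(572,165),45,T,t,"traywall far"); yaw((415,295),(548,325),45,T,t,"near")
yaw((257,70),(215,262),135,T,t,"hous end"); yaw((435,130),(415,295),45,T,t,"x")
yaw((572,165),(548,325),45,T,t,"tray end")
yaw((140,195),(455,0),135,S,s,"-")
yaw((480,120),(598,235),45,S,s,"tray end sc"); yaw((470,310),(598,235),45,S,s,"tray near sc")
E
```

```text
[[  0   0  18  18 240]
 [  3   4  11  10  81]
 [ 17   6   1   3   3]] [[280.59166667 186.40416667]
 [279.91358025 186.83950617]
 [289.         185.        ]]
pad [502.56252163 110.07999467 173.98341768]
shaft [484.25816884   3.30931583 127.97204324]
pad@174 [502.73616005 109.91866188] [503.73373707 108.76185853]
traywall far [616.44538189 -78.03605006] [ 590.75751838 -170.3853805 ] 95.855438881273 15.544424855962134
near [502.28900614 -60.17345901] [ 480.75228198 -148.9064596 ] 91.30923218830496 13.64266360109477
hous end [636.91630531  49.90644504] [511.2258353   79.77809593] 129.1913688226265 103.36891918392152
x [616.44538189 -78.03605006] [502.28900614 -60.17345901] 115.54544683385245 98.8932293975138
tray end [ 590.75751838 -170.3853805 ] [ 480.75228198 -148.9064596 ] 112.08254135790027 101.04820751211939
- [636.07687237  47.38999625] [ 598.48943626 -166.77957096] 217.44290945876716 9.954215483138608
tray end sc [ 584.0778176  -180.34339472] [ 484.10645161 -150.36824667] 104.36849868281688 106.69069342314859
tray near sc [505.44304882 -63.702737  ] [ 484.10645161 -150.36824667] 89.2533525806259 13.830862993254735
```

step_arm:
  series:
    - {"x": -0.499,"y": -0.249,"z": 0.02,"ax": 0,"ay": 0,"az": -0.298,"grip": 1}
    - {"x": -0.499,"y": -0.249,"z": 0.02,"ax": 0,"ay": 0,"az": -0.298,"grip": 1}
    - {"x": -0.499,"y": -0.249,"z": 0.02,"ax": 0,"ay": 0,"az": -0.298,"grip": 1}
    - {"x": -0.499,"y": -0.249,"z": 0.02,"ax": 0,"ay": 0,"az": -0.298,"grip": 1}
    - {"x": -0.499,"y": -0.249,"z": 0.02,"ax": 0,"ay": 0,"az": -0.298,"grip": 1}
    - {"x": -0.499,"y": -0.249,"z": 0.02,"ax": 0,"ay": 0,"az": -0.298,"grip": 1}
    - {"x": -0.499,"y": -0.249,"z": 0.02,"ax": 0,"ay": 0,"az": -0.298,"grip": 1}
    - {"x": -0.499,"y": -0.249,"z": 0.02,"ax": 0,"ay": 0,"az": -0.298,"grip": 1}
    - {"x": -0.499,"y": -0.249,"z": 0.02,"ax": 0,"ay": 0,"az": -0.298,"grip": 1}
    - {"x": -0.499,"y": -0.249,"z": 0.02,"ax": 0,"ay": 0,"az": -0.298,"grip": 1}
  force: 10

```text
clock: 1.35
position: [502.6, 111.6, 286.8]
orientation: [-0.0, 0.116, 0.993, 0.0]
contact_force: [-0.5, -0.2, 0.1]
gripper_width: 0.7
grasp_force: 0.0
```

step_arm:
  series:
    - {"z": 0.02,"grip": 1}
    - {"z": 0.04,"grip": 1}
    - {"z": 0.05,"grip": 1}
    - {"z": 0.05,"grip": 1}

```text
$.series[0]: bad value
```

```bash
cat > look.py <<'E'
from bench import r, imaging
import cv2, numpy as np, sys
t=imaging.get_image("top")["frame"][140:220,250:390,::-1]; s=imaging.get_image("scene")["frame"][100:200,215:355,::-1]
cv2.imwrite(sys.argv[1],np.vstack([cv2.resize(t,(490,280),interpolation=2),cv2.resize(s,(434,310),interpolation=2).copy() if 0 else cv2.copyMakeBorder(cv2.resize(s,(434,310),interpolation=2),0,0,0,56,0)]))
st=r.read_state(); print(st["clock"],st["position"],st["contact_force"])
E
python3 look.py pics/a1.png
```

```text
1.45 [502.67969071 111.54603594 286.92599387] [-0.52361501  0.04803378 -0.07022191]
```

View pics/a1.png

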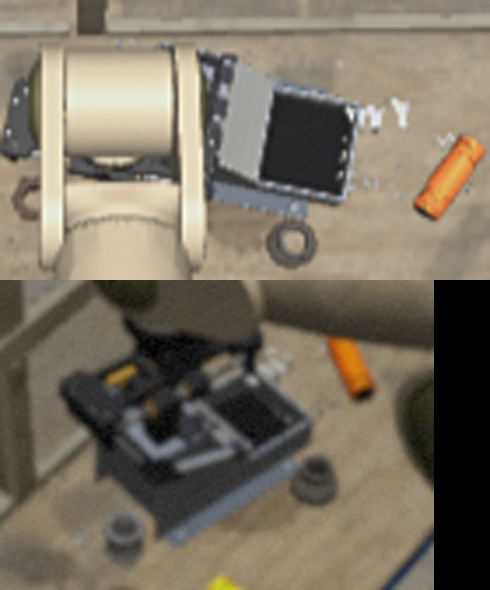

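The top view shows the gripper over the lever, with the tray empty. In the scene view the fingertips are above the pad at about (155,465). Every row needs all its fields, so I'll resend the move.

step_arm:
  series:
    - {"x": 0,"y": 0,"z": 0.02,"ax": 0,"ay": 0,"az": 0,"grip": 1}
    - {"x": 0,"y": 0,"z": 0.035,"ax": 0,"ay": 0,"az": 0,"grip": 1}
    - {"x": 0,"y": 0,"z": 0.05,"ax": 0,"ay": 0,"az": 0,"grip": 1}
    - {"x": 0,"y": 0,"z": 0.055,"ax": 0,"ay": 0,"az": 0,"grip": 1}
    - {"x": 0,"y": 0,"z": 0.06,"ax": 0,"ay": 0,"az": 0,"grip": 1}
    - {"x": 0,"y": 0,"z": 0.065,"ax": 0,"ay": 0,"az": 0,"grip": 1}
    - {"x": 0,"y": 0,"z": 0.065,"ax": 0,"ay": 0,"az": 0,"grip": 1}

```text
clock: 2.33
position: [503.3, 110.2, 234.6]
orientation: [-0.0, 0.117, 0.993, -0.0]
contact_force: [-0.2, 0.7, -0.9]
gripper_width: 0.4
grasp_force: 0.0
```

```bash
sed -i 's/^t=.*/s=imaging.get_image("scene")["frame"][100:200,215:355,::-1]/; s/^cv2.imwrite.*/cv2.imwrite(sys.argv[1],cv2.resize(s,(784,560),interpolation=2))/' look.py; python3 look.py pics/a2.png
```

```text
2.375 [503.29868574 110.22817068 234.63182914] [ 0.26017091 -0.42315226  0.34953181]
```

View pics/a2.png

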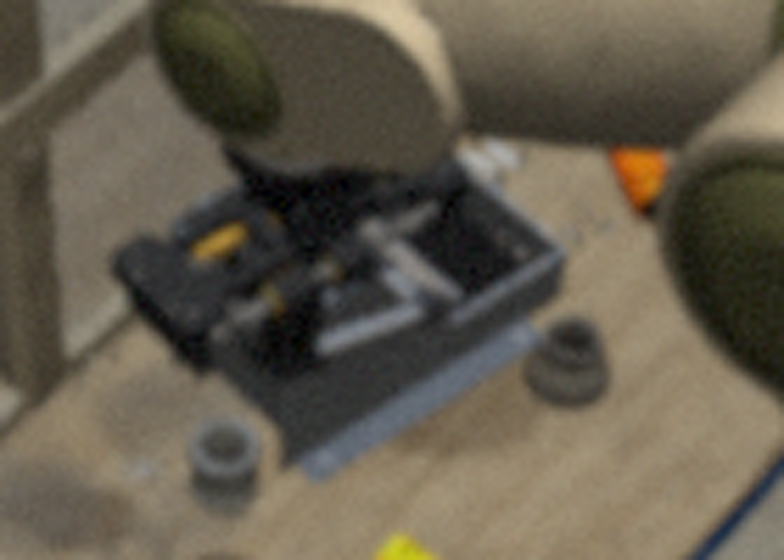

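The fingertips are over the black pad at about (290,335), at pad height. Next I'll press down along the arc.

step_arm:
  series:
    - {"x": 0,"y": 0.003,"z": 0.01,"ax": 0,"ay": 0,"az": 0,"grip": 1}
    - {"x": 0,"y": 0.005,"z": 0.02,"ax": 0,"ay": 0,"az": 0,"grip": 1}
    - {"x": 0,"y": 0.007,"z": 0.03,"ax": 0,"ay": 0,"az": 0,"grip": 1}
    - {"x": 0,"y": 0.009,"z": 0.04,"ax": 0,"ay": 0,"az": 0,"grip": 1}
    - {"x": 0,"y": 0.009,"z": 0.048,"ax": 0,"ay": 0,"az": 0,"grip": 1}
    - {"x": 0,"y": 0.008,"z": 0.056,"ax": 0,"ay": 0,"az": 0,"grip": 1}
    - {"x": 0,"y": 0.007,"z": 0.063,"ax": 0,"ay": 0,"az": 0,"grip": 1}
    - {"x": 0,"y": 0.006,"z": 0.07,"ax": 0,"ay": 0,"az": 0,"grip": 1}
    - {"x": 0,"y": 0.006,"z": 0.07,"ax": 0,"ay": 0,"az": 0,"grip": 1}

```text
clock: 3.5
position: [504.2, 114.8, 178.2]
orientation: [-0.001, 0.117, 0.993, -0.0]
contact_force: [-0.8, 1.8, 2.8]
gripper_width: 0.5
grasp_force: 1.2
```

```bash
python3 look.py pics/a3.png
```

```text
3.55 [504.22637384 114.83970803 178.55470045] [-1.45489404  0.20528908  2.45547737]
```

View pics/a3.png

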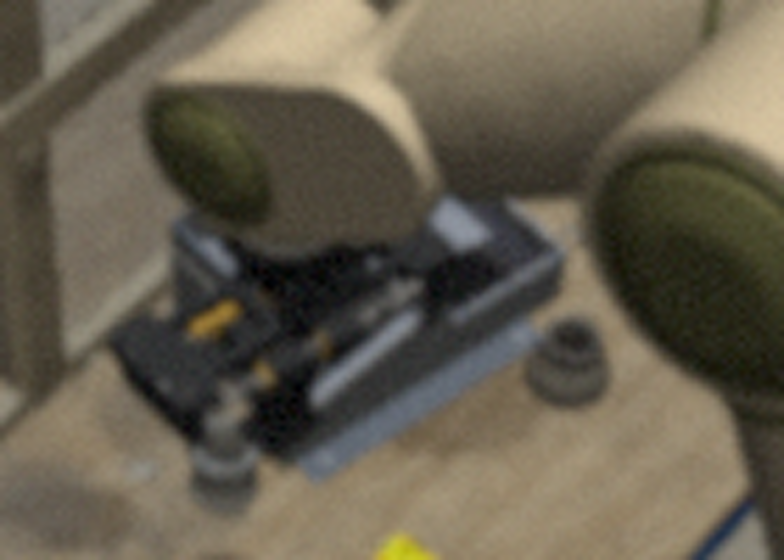

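The lever is down, the lid is up, and the contact force is about 2.5 N. I'll press slightly further and hold while the nipple rolls out.

step_arm:
  series:
    - {"x": 0,"y": 0,"z": 0.006,"ax": 0,"ay": 0,"az": 0,"grip": 1}
    - {"x": 0,"y": 0,"z": 0.006,"ax": 0,"ay": 0,"az": 0,"grip": 1}
    - {"x": 0,"y": 0,"z": 0.006,"ax": 0,"ay": 0,"az": 0,"grip": 1}
    - {"x": 0,"y": 0,"z": 0.006,"ax": 0,"ay": 0,"az": 0,"grip": 1}
    - {"x": 0,"y": 0,"z": 0.006,"ax": 0,"ay": 0,"az": 0,"grip": 1}
    - {"x": 0,"y": 0,"z": 0.006,"ax": 0,"ay": 0,"az": 0,"grip": 1}
    - {"x": 0,"y": 0,"z": 0.006,"ax": 0,"ay": 0,"az": 0,"grip": 1}
    - {"x": 0,"y": 0,"z": 0.006,"ax": 0,"ay": 0,"az": 0,"grip": 1}

```text
clock: 4.55
position: [504.5, 114.9, 173.9]
orientation: [0.0, 0.117, 0.993, -0.0]
contact_force: [-0.5, -1.7, 3.7]
gripper_width: 0.4
grasp_force: 1.4
```

```bash
python3 look.py pics/s4.png; sed 's/^s=.*/s=imaging.get_image("top")["frame"][140:220,250:390,::-1]/;s/784,560/784,448/' look.py > lt.py; python3 lt.py pics/a4.png
```

```text
4.6 [504.49727856 114.92810097 173.9519435 ] [-1.35612233 -0.88531104  3.80963652]
4.65 [504.50283403 114.93588959 173.94047443] [-0.85787514 -0.93222927  3.84149913]
```

View pics/a4.png

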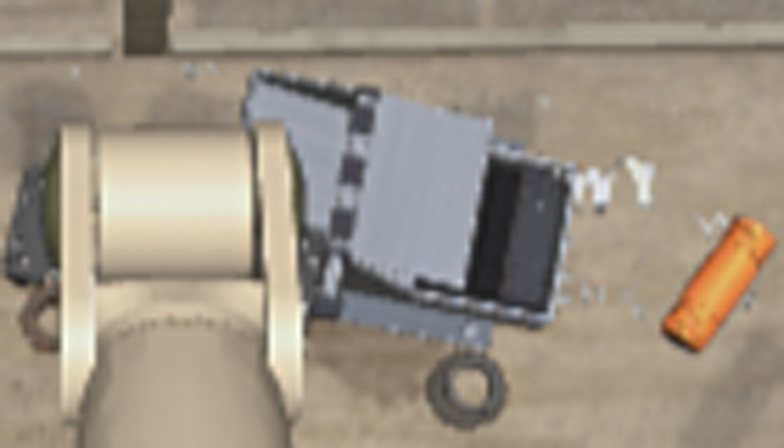

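The lid is fully up, and the nipple lies across the far end of the tray: a 34 mm wide grey strip around (528,235). I'll ease the lever up now.

step_arm:
  series:
    - {"x": 0,"y": 0.001,"z": -0.004,"ax": 0,"ay": 0,"az": 0,"grip": 1}
    - {"x": 0,"y": 0.001,"z": -0.008,"ax": 0,"ay": 0,"az": 0,"grip": 1}
    - {"x": 0,"y": 0.002,"z": -0.012,"ax": 0,"ay": 0,"az": 0,"grip": 1}
    - {"x": 0,"y": 0.002,"z": -0.016,"ax": 0,"ay": 0,"az": 0,"grip": 1}
    - {"x": 0,"y": 0.002,"z": -0.02,"ax": 0,"ay": 0,"az": 0,"grip": 1}
    - {"x": 0,"y": 0.002,"z": -0.024,"ax": 0,"ay": 0,"az": 0,"grip": 1}
    - {"x": 0,"y": 0.002,"z": -0.028,"ax": 0,"ay": 0,"az": 0,"grip": 1}
    - {"x": 0,"y": 0.002,"z": -0.032,"ax": 0,"ay": 0,"az": 0,"grip": 1}
    - {"x": 0,"y": 0.001,"z": -0.036,"ax": 0,"ay": 0,"az": 0,"grip": 1}
    - {"x": 0,"y": 0.001,"z": -0.04,"ax": 0,"ay": 0,"az": 0,"grip": 1}

```text
clock: 5.9
position: [504.7, 115.5, 206.1]
orientation: [-0.0, 0.117, 0.993, -0.0]
contact_force: [-0.2, -1.8, 1.6]
gripper_width: 0.2
grasp_force: 1.0
```

step_arm:
  series:
    - {"x": 0,"y": 0,"z": -0.004,"ax": 0,"ay": 0,"az": 0,"grip": 1}
    - {"x": 0,"y": -0.001,"z": -0.008,"ax": 0,"ay": 0,"az": 0,"grip": 1}
    - {"x": 0,"y": -0.001,"z": -0.012,"ax": 0,"ay": 0,"az": 0,"grip": 1}
    - {"x": 0,"y": -0.002,"z": -0.016,"ax": 0,"ay": 0,"az": 0,"grip": 1}
    - {"x": 0,"y": -0.003,"z": -0.02,"ax": 0,"ay": 0,"az": 0,"grip": 1}
    - {"x": 0,"y": -0.004,"z": -0.024,"ax": 0,"ay": 0,"az": 0,"grip": 1}
    - {"x": 0,"y": -0.005,"z": -0.028,"ax": 0,"ay": 0,"az": 0,"grip": 1}
    - {"x": 0,"y": -0.006,"z": -0.032,"ax": 0,"ay": 0,"az": 0,"grip": 1}
    - {"x": 0,"y": -0.007,"z": -0.036,"ax": 0,"ay": 0,"az": 0,"grip": 1}
    - {"x": 0,"y": -0.008,"z": -0.04,"ax": 0,"ay": 0,"az": 0,"grip": 1}

```text
clock: 7.15
position: [503.1, 109.4, 238.1]
orientation: [-0.0, 0.117, 0.993, -0.0]
contact_force: [0.8, -1.5, 0.9]
gripper_width: 0.3
grasp_force: 0.8
```

step_arm:
  series:
    - {"x": 0,"y": 0,"z": -0.003,"ax": 0,"ay": 0,"az": 0,"grip": 1}
    - {"x": 0,"y": 0,"z": -0.006,"ax": 0,"ay": 0,"az": 0,"grip": 1}
    - {"x": 0,"y": 0,"z": -0.009,"ax": 0,"ay": 0,"az": 0,"grip": 1}
    - {"x": 0,"y": 0,"z": -0.012,"ax": 0,"ay": 0,"az": 0,"grip": 1}
    - {"x": 0,"y": 0,"z": -0.015,"ax": 0,"ay": 0,"az": 0,"grip": 1}
    - {"x": 0,"y": 0,"z": -0.02,"ax": 0,"ay": 0,"az": 0,"grip": 1}
    - {"x": 0,"y": 0,"z": -0.04,"ax": 0,"ay": 0,"az": 0,"grip": 1}
    - {"x": 0,"y": 0,"z": -0.07,"ax": 0,"ay": 0,"az": 0,"grip": 1}

```text
clock: 8.15
position: [503.0, 109.5, 294.2]
orientation: [-0.001, 0.117, 0.993, -0.0]
contact_force: [0.3, 0.4, 0.6]
gripper_width: 0.4
grasp_force: 0.0
```

step_arm:
  series:
    - {"x": 0.08,"y": 0.08,"z": 0,"ax": 0,"ay": 0,"az": 0,"grip": 1}
    - {"x": 0.15,"y": 0.15,"z": 0,"ax": 0,"ay": 0,"az": 0,"grip": 1}
    - {"x": 0.2,"y": 0.25,"z": 0,"ax": 0,"ay": 0,"az": 0,"grip": 1}
    - {"x": 0.2,"y": 0.3,"z": 0,"ax": 0,"ay": 0,"az": 0,"grip": 1}
    - {"x": 0.2,"y": 0.35,"z": 0,"ax": 0,"ay": 0,"az": 0,"grip": 1}
    - {"x": 0.2,"y": 0.35,"z": 0,"ax": 0,"ay": 0,"az": 0,"grip": 1}
    - {"x": 0.2,"y": 0.35,"z": 0,"ax": 0,"ay": 0,"az": 0,"grip": 1}
    - {"x": 0.2,"y": 0.35,"z": 0,"ax": 0,"ay": 0,"az": 0,"grip": 1}

```text
clock: 9.15
position: [412.8, 418.2, 294.0]
orientation: [-0.0, 0.117, 0.993, -0.0]
contact_force: [-0.1, -1.1, -0.4]
gripper_width: 0.6
grasp_force: 0.0
```

```bash
python3 lt.py pics/a5.png
```

```text
9.2 [412.92930132 418.02845293 294.15446558] [-0.7065802   0.08420574  0.10332588]
```

View pics/a5.png

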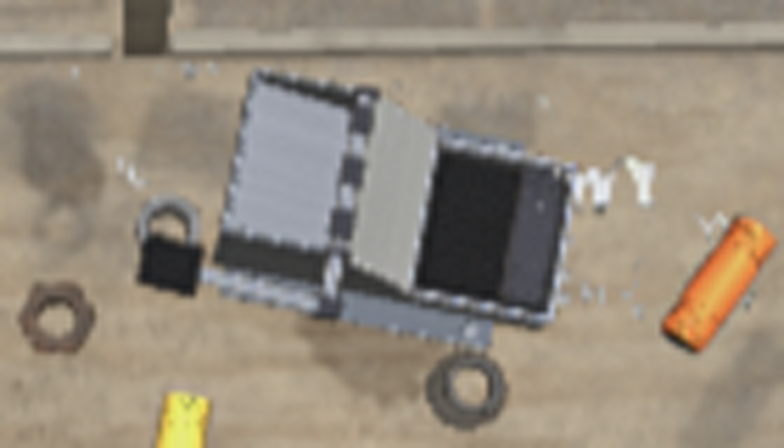

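The lid is shut with the same outline as at the start. The nipple lies in the tray at about (535,235), the fittings haven't moved, and the arm is clear.

```bash
python3 -c "
from bench import r
print(r.finish_job())"
```

```text
the job is handed in; nothing more can be done
None
```

I pressed the lever, the nipple rolled out into the tray, I eased the lid shut under the fingers, moved the arm clear, and handed the job in at about 9 s on the robot clock.

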